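# Drift the jig slide into line and bolt it

### The arm

A 6-joint arm with a two-finger parallel gripper is mounted at the origin on the work surface. World frame = base frame: x ahead of the robot, y to its left, z up, the work surface at z = 0. Lengths are in mm, angles in rad, forces in N, time in s.
With the tool pointing down it reaches from about 300 to 775 mm from the base axis. Payload 14.6 kg.
Tool frame: the origin (TCP) lies on the centre line of the jaws, within the pads' length; the fingertips stand 19 mm ahead of it and the grasp point (between the pads) is the TCP (bot.tip_reach is the distance from the TCP to the fingertips, in mm); z points along the fingers, y is the line along which they close (so a half turn about z gives the same grasp; the last joint's range is limited). The gripper opens to 85 mm and grips with 20 to 120 N. Pads are 22 mm wide; open, the fingers measure 114 mm over their backs; the gripper's body (76 mm by 85 mm) begins 54 mm behind the grasp point. The pads swing forward as they close: fully open they stand 13 mm farther back than shut.
Start: joints at [1.153, 0.3, 1.521, -0, 1.321, -0.067], TCP at [189.004, 516.495, 250.281] pointing down, gripper open.
Joint ranges: [-3.03, 3.03], [-0.79, 2.21], [0.23, 2.52], [-1.04, 4.18], [0, 3.07], [-2.55, 2.55]. Speed limits (rad/s): [2.22, 2.22, 2.57, 3.14, 3.14, 3.14].

### API

Orientations are given as a unit quaternion [w, x, y, z].
In Python, from rig import bot gives the robot as it stands. Calls block until the motion is done:
- bot.move_to(position, orientation): joint-space move of the TCP to a pose.
- bot.servo_line(position, attitude=None, speed=150, until_force=None): straight line of the TCP; attitude=None keeps the orientation; speed is the mean speed in mm/s. With until_force (N) it stops when the force on the tool has changed by that much, and returns True; else False.
- bot.move_joints(angles): joint-space move.
- bot.move_gripper(opening, grip_force=None): finger opening in mm; grip_force is the grip in N (None keeps the last); returns when the fingers have stopped.
- bot.dwell(seconds).
- bot.ik(position, orientation): joint angles nearest the present ones, or None.
- bot.read_state(): the state.
- bot.read_camera(name): name is "scene" or "top" or "wrist"; returns a dict with "image" (480x640x3 uint8, blue, green, red), "depth" (480x640 float32, mm along the optical axis (not along the pixel's ray), 0 where there is no reading), "fovy" (degrees; the focal length in pixels is half the picture's height over the tangent of half this angle, whatever the lens; pixels are square), "cx", "cy" (the principal point, pixels), "eye" and "attitude" of the camera in the world; the wrist camera has in their place "mount" (4x4, takes a point from camera to tool coordinates, whose origin is the TCP and whose axes are the flange's). Camera axes: x right, y down, z forward; pixel columns grow to the right and rows downward; lengths in mm; the calibration is good to about 2 mm. A picture is of the moment at which its call begins: read the wrist's pose just before it.
A pose or a line that the arm cannot do raises bot.MotionError and nothing moves.
- bot.finish_job(): hands the job in; it is judged then, once.
The state is a dict: "clock": time; "joint_positions": joint angles; "qvel": joint speeds; "effort": joint torques, N m; "ee_pos": TCP position; "tool_rot": TCP orientation; "ft_force": force on the tool from outside, world axes, zero at the start; "moment": the same for the moment, N m; "grip_width": finger opening in mm; "grip_force": force on a finger pad.
Only numpy, scipy, OpenCV 4.12 (cv2) and the standard library are available. Lean on these libraries where they do the work, as an engineer would, in place of code of your own. Each camera call takes 0.05 s, during which the arm holds its last target. There are 200 camera calls.

### The job

The steel slide of the guitar jig has crept, so its bolt hole no longer lines up with the hole in the wooden bed beneath it. Take the wooden-handled tapered drift from the tool block and press it down through both holes until it has drawn them into line - let the drift move the slide, do not push the slide with the gripper. Then stand the drift back in the tool block and fit the bolt into the aligned holes until its head sits flush on the slide, leaving the jar, tape roll and sanding block where they are.

Things in the scene. Friction and masses are not known exactly. Their poses are not given: they have to be found in the camera images.
- bed_hole (a point): centre of the upper mouth of the round 16 mm hole that goes straight down through the jig's fixed plywood bed (200 x 100 mm, 50 mm high, standing fixed on the bench, hole at its centre). The point lies at the bed's top face, 50 mm above the bench. Its x axis runs along the bed's long side, the direction in which the slide travels; z is up. The hole is open down to the bench, 50 mm deep.
- slide_hole (a point): centre of the upper mouth of the round 16 mm hole in the steel slide; the point lies at the slide's top face, 58 mm above the bench. The holes are in line when this point is right above bed_hole; at the start it lies 4.5 to 7 mm from it, towards the bed's +x, so that the bolt cannot pass.
- slide: flat steel slide, 150 x 62 x 8 mm, lying on the bed between two aluminium guide strips that are flush with its top (58 mm above the bench). It moves only along the bed's x axis, up to 9 mm either side of the aligned position, is stiff (about 5 N to move it) and stays where it is left. At its +x end stands a 45 mm tall stop plate with a cork face, 80 to 95 mm from the hole. The origin is under the middle of the slide, 20 mm to the +x side of its hole; axes as the bed's.
- drift_handle (a point): centre of the drift's upright round wooden handle, half-way up: handle 28 mm diameter, 85 mm long. Below it is a steel shank 52 mm long: first 20 mm of 14.5 mm diameter, then a straight taper of 32 mm down to a 4 mm blunt tip. The flat shoulder (underside of the handle) is 42.5 mm below this point and the tip 94.5 mm below it. The drift starts upright in one of the two holes of the tool block, resting on its shoulder, its top 145 mm above the bench. 0.22 kg.
- drift_tip (a point): the drift's tip, 94.5 mm below drift_handle on its axis. When the shoulder sits on the slide, the tip is 6 mm above the bench; the full shank reaches the bed hole when the tip is 40 mm below the slide's top.
- bolt_head (a point): centre of the bolt's tall cylindrical dark steel knob head, half-way up: 28 mm diameter, 40 mm tall. Below it is a 12.5 mm shank 45 mm long with an 8 mm long tapered end (6 mm at the very tip). The flat underside of the head is 20 mm below this point, the tip 65 mm below. It starts upright in the other hole of the tool block, resting on its head, its top 100 mm above the bench. 0.18 kg.
- bolt_tip (a point): the tip of the bolt, 65 mm below bolt_head on its axis.
- block_hole0 (a point): mouth of one of the two round 16 mm through holes of the fixed wooden tool block (70 x 150 mm, 60 mm high); the point lies at the block's top face, 60 mm above the bench. The holes are 90 mm apart along the block's y axis; this one at its -y end. Which one holds the drift changes.
- block_hole1 (a point): mouth of the other hole of the tool block, at its +y end, 60 mm above the bench.
- jar: bystander: closed glass jar, 60 mm diameter, 75 mm tall; origin under its centre.
- tape: bystander: roll of masking tape lying flat, 72 mm diameter, 19 mm tall; origin under its centre.
- sander: bystander: cork sanding block, 60 x 110 x 30 mm; origin under its centre.
There are look-alikes about, which are no part of the job. Of the things that look like the part that bears bed_hole, the larger one is meant.

How it is judged (in metres and radians):
On the way:
1. the drift stands pressed down through both holes, its full shank in the bed hole, and the holes are in line to 2.5 mm (horizontal distance between slide_hole and bed_hole below 0.0025 m and z of drift_tip in the frame of bed_hole below -0.034 m and horizontal distance between drift_tip and bed_hole below 0.005 m), for 0.1 s.
At the end, for the whole second after the job is handed in: Holes in line to 2.5 mm; bolt upright (0.08 rad) in both, centred to 5 mm, head seated on the slide to 3.5 mm; drift upright (0.15 rad) in either block hole, shoulder within 4 mm of the block; jar, tape and sanding block within 20 mm of their starts; nothing held (horizontal distance between slide_hole and bed_hole below 0.0025 m and horizontal distance between bolt_tip and bed_hole below 0.005 m and z of bolt_tip in the frame of bed_hole below -0.0335 m and angle between bolt_tip's own z axis and vertical below 0.08 rad and (horizontal distance between drift_tip and block_hole0 below 0.008 m or horizontal distance between drift_tip and block_hole1 below 0.008 m) and z of drift_tip in the frame of block_hole0 below -0.048 m and angle between drift_tip's own z axis and vertical below 0.15 rad and distance of each of jar, tape, sander from where it was at the start of the episode below 0.02 m); the robot touches nothing.
It fails at once if the gripper or arm pushes the slide itself (more than 4.5 N) (contact force between any of the fingers, the arm and slide above 4.5 N).
It fails at once if a bystander is knocked away (distance of any of jar, tape, sander from where it was at the start of the episode above 0.03 m).
It also fails if it takes over 72 s, if anything falls off the work surface, if the arm or the gripper's body presses on something with over 40 N, if the wrist force passes 120 N, or if a joint passes its speed limit or range.

## Working session

There is one attempt and no reset: what is moved stays moved. The work goes in short steps, each a Python script; the robot and the scene stay as the last script left them, time stands still between calls to the robot, and variables do not carry over. Pictures are saved under pics/ and viewed, at most 10 in all, crops included, and the job is handed in when it is done.

```bash
ls; mkdir -p pics; cat > h.py <<'E'
import numpy as np, cv2
from rig import bot
from scipy.spatial.transform import Rotation as R
def rot(q): return R.from_quat([q[1],q[2],q[3],q[0]]).as_matrix()
def cam(name):
    s=bot.read_state(); c=bot.read_camera(name)
    c['f']=240/np.tan(np.radians(c['fovy'])/2)
    if name=='wrist':
        T=np.eye(4);T[:3,:3]=rot(s['tool_rot']);T[:3,3]=s['ee_pos'];M=T@np.array(c['mount'])
        c['Rw'],c['t']=M[:3,:3],M[:3,3]
    else: c['Rw'],c['t']=rot(c['attitude']),np.array(c['eye'])
    return c
def onplane(c,u,v,z):
    d=c['Rw']@np.array([(u-c['cx'])/c['f'],(v-c['cy'])/c['f'],1]); return c['t']+d*(z-c['t'][2])/d[2]
def cloud(c):
    v,u=np.mgrid[:480,:640];D=c['depth']
    P=np.stack([(u-c['cx'])/c['f']*D,(v-c['cy'])/c['f']*D,D],-1)@c['Rw'].T+c['t']; P[D<=0]=np.nan; return P
E
python3 - <<'E'
from h import *
import pickle
for n in('top','scene'):
    c=cam(n);cv2.imwrite(f'pics/{n}0.png',c['image']);pickle.dump(c,open(n+'0.pkl','wb'))
    print(n,c['f'],c['cx'],c['cy'],c['t'],c['Rw'].round(3).tolist())
s=bot.read_state();print(s['clock'],s['tool_rot'],s['ft_force'])
E
```

```text
pics
top 497.0925532971119 320.39766772133646 235.51876272551556 [ 460.32778296   52.88371961 1060.47023076] [[-0.013, -0.991, 0.131], [-1.0, 0.014, 0.01], [-0.012, -0.131, -0.991]]
scene 518.2263965070313 322.74866299118645 236.95205735126626 [1092.45612235 -630.76367171  636.02848367] [[0.793, 0.328, -0.513], [0.609, -0.429, 0.667], [-0.002, -0.841, -0.54]]
0.1 [-1.25230678e-04  1.74498401e-01  9.84657320e-01 -5.03975137e-04] [ 0.47543724 -0.95072134 -0.47557558]
```

View pics/top0.png

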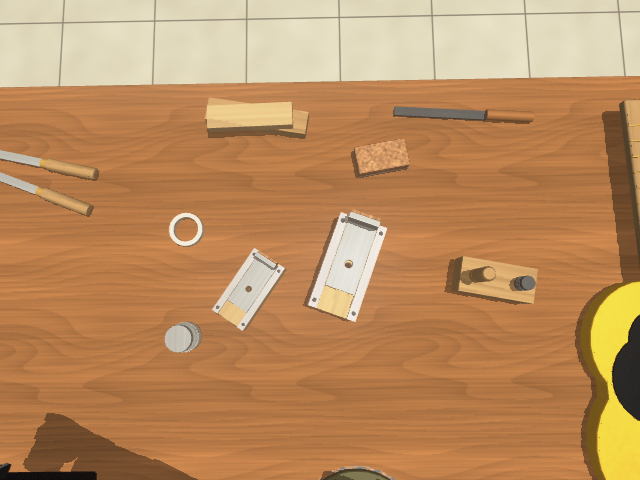

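View pics/scene0.png

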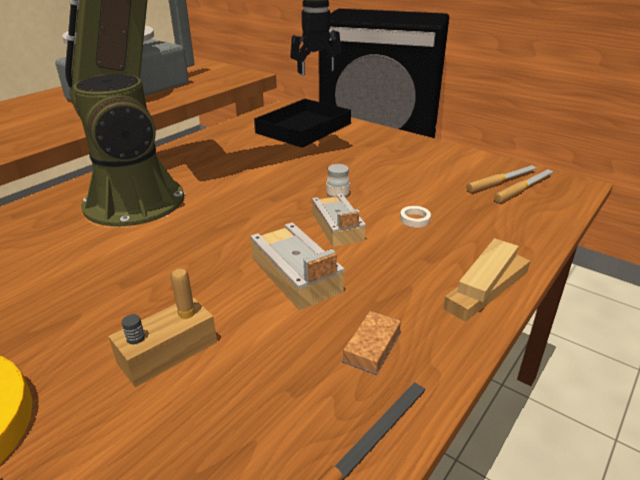

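The two jigs are the large one (hole at top px 348,264) and the small one (249,288). The larger, at 348,264, is the one meant. The tool block is at px (497,280), with the tall wooden drift at (480,275) and the dark bolt at (523,284). The dark-handled file and the two chisels are look-alikes. Next I'll fly the wrist camera over the bed and the block.

```bash
python3 - <<'E'
from h import *
import pickle
c=pickle.load(open('top0.pkl','rb'))
for n,u,v,z in [('slidehole',348,264,58),('stop',366,219,80),('bedlow',333,303,50),('drift',487,271,145),('bolt',528,283,100),('jar',180,338,75),('small',249,288,50)]: print(n,onplane(c,u,v,z).round(1))
P=cloud(c)
for u,v in [(348,290),(360,240),(510,281),(487,271),(528,283)]: print(u,v,P[v,u].round(1))
w=cam('wrist');print(np.array(w['mount']).round(3).tolist(),w['f'],w['cx'],w['cy'])
E
```

```text
slidehole [534.    8.3  58. ]
stop [621.8 -28.4  80. ]
bedlow [456.4  39.7  50. ]
drift [ 511.3 -242.2  145. ]
bolt [ 489.8 -333.6  100. ]
jar [392.5 339.9  75. ]
small [488.6 209.4  50. ]
348 290 [481.8   9.4  58.4]
360 240 [582.4 -17.   58.2]
510 281 [ 495.3 -312.7   64. ]
487 271 [ 511.3 -242.1  145.3]
528 283 [ 489.8 -333.4  100.5]
[[-0.001, -0.958, -0.285, 72.259], [1.0, -0.0, -0.001, 0.401], [0.001, -0.285, 0.958, -123.209], [0.0, 0.0, 0.0, 1.0]] 400.9357115846546 320.62366025719905 242.77438558623538
```

```bash
cat >> h.py <<'E'
def yawq(deg): # tool down, tool x at deg
    a=np.radians(deg)/2; return [0,float(np.cos(a)),float(np.sin(a)),0]
E
python3 - <<'E'
from h import *
import pickle
def go(n,p,y):
    try:
        bot.move_to(p,yawq(y)); bot.dwell(.3); c=cam('wrist');c['tcp']=bot.read_state()['ee_pos'];pickle.dump(c,open(n+'.pkl','wb'));cv2.imwrite(f'pics/{n}.png',c['image']);print(n,c['tcp'],bot.read_state()['clock'],bot.read_state()['joint_positions'])
    except bot.MotionError as e: print(n,e)
go('bedA',[534,8,240],157.6)
go('bedB',[534,8,240],-22.4)
go('blkB',[500,-288,270],-22.4)
go('blkA',[500,-288,270],157.6)
E
python3 -c "
import cv2,numpy as np
cv2.imwrite('pics/m1.png',cv2.resize(np.hstack([cv2.imread('pics/bedA.png'),cv2.imread('pics/blkA.png')]),(800,300)))"
```

```text
bedA [533.98447877   8.20699768 239.97840473] 2.7 [-5.32250672e-02  2.73059546e-01  1.57995566e+00  1.52997906e-05
  1.28863417e+00 -1.23341254e+00]
bedB [534.00286738   8.01021646 240.01261793] 5.7 [-5.35882870e-02  2.73023811e-01  1.57991940e+00  6.09738079e-06
  1.28862482e+00  1.90807567e+00]
blkB [ 500.23335022 -287.51357586  269.99803705] 7.2 [-5.85136193e-01  3.46366223e-01  1.41380815e+00  1.54484205e-05
  1.38140896e+00  1.37584208e+00]
blkA [ 499.98469685 -288.00238653  269.97618384] 10.2 [-5.86075502e-01  3.46488492e-01  1.41369571e+00 -2.22045455e-06
  1.38148326e+00 -1.76582037e+00]
```

View pics/bedA.png

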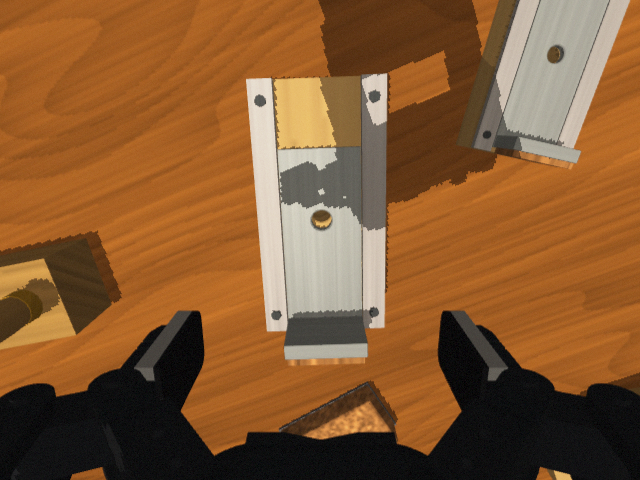

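The wrist view over the large jig shows screw heads at about (260,100), (375,96), (277,315) and (374,312), which are symmetric about the bed hole. The slide hole is at (321,219), and the stop plate at the bottom (326,335). The smaller jig is at upper right (555,54). Next I'll refine these points in both yaw views.

```bash
cat >> h.py <<'E'
def proj(c,p):
    q=c['Rw'].T@(np.asarray(p)-c['t']); return c['cx']+c['f']*q[0]/q[2], c['cy']+c['f']*q[1]/q[2]
def blob(c,u,v,r=14,thr=None,rel=.62):
    g=cv2.cvtColor(c['image'],cv2.COLOR_BGR2GRAY).astype(float); u0,v0=int(round(u)),int(round(v))
    w=g[v0-r:v0+r+1,u0-r:u0+r+1]; t=thr or rel*np.median(w)
    n,l,s,ce=cv2.connectedComponentsWithStats((w<t).astype(np.uint8))
    k=[i for i in range(1,n) if s[i,4]>12]
    if not k: return None
    i=min(k,key=lambda i:np.hypot(*(ce[i]-r)))
    return ce[i][0]+u0-r,ce[i][1]+v0-r,s[i,2:5].tolist()
E
python3 - <<'E'
from h import *
import pickle
A=pickle.load(open('bedA.pkl','rb'));B=pickle.load(open('bedB.pkl','rb'))
px=[(260,100),(375,96),(277,315),(374,312)]
for n,c in(('A',A),('B',B)):
    S=[]
    for p in px:
        u,v=proj(c,onplane(A,*p,58)); b=blob(c,u,v)
        print(n,(round(u),round(v)),b and np.round(b[:2],1),b and b[2]); S.append(onplane(c,*b[:2],58)[:2] if b else [np.nan]*2)
    S=np.array(S); print(S.round(1).tolist(),'diags',(S[0]+S[3])/2,(S[1]+S[2])/2,'len',np.linalg.norm(S[0]-S[2]),np.linalg.norm(S[1]-S[3]),'wid',np.linalg.norm(S[0]-S[1]),np.linalg.norm(S[2]-S[3]))
    d=(S[2]+S[3]-S[0]-S[1]);print('yaw',np.degrees(np.arctan2(d[1],d[0])))
    print('hole px', proj(c,onplane(A,321,219,58)))
def z(c,u,v,k,r): 
    u,v=int(u),int(v); return cv2.resize(c['image'][max(0,v-r):v+r,max(0,u-r):u+r],(k,k),interpolation=cv2.INTER_CUBIC)
u,v=proj(B,onplane(A,321,219,58))
cv2.imwrite('pics/holes.png',np.hstack([z(A,321,219,400,30),z(B,u,v,400,30)]))
C=pickle.load(open('blkA.pkl','rb'));D=pickle.load(open('blkB.pkl','rb'))
cv2.imwrite('pics/blk2.png',cv2.resize(np.hstack([C['image'],D['image']]),(800,300)))
E
```

```text
A (260, 100) [259.5 100.5] [12, 12, 104]
A (375, 96) [374.1  96. ] [12, 13, 106]
A (277, 315) [276.1 314.8] [10, 9, 72]
A (374, 312) [373.2 311.9] [10, 11, 76]
[[435.9, 1.2], [464.4, 78.4], [595.3, -57.4], [623.8, 18.9]] diags [529.86418327  10.06957383] [529.86641574  10.50773362] len 169.8886522691342 170.18903858457625 wid 82.29061225340462 81.46758464051226
yaw -20.33815673037765
hole px (np.float64(321.0), np.float64(218.99999999999991))
B (372, 323) [372.3 322.5] [10, 10, 66]
B (274, 326) [275.1 325.8] [10, 9, 64]
B (371, 111) [371.9 111.2] [12, 13, 110]
B (259, 115) [264.2 113.9] [20, 29, 221]
[[436.0, 1.4], [464.5, 78.5], [595.2, -57.3], [623.3, 15.5]] diags [529.64196473   8.46033986] [529.85908135  10.60235998] len 169.63759185686996 170.76295038655005 wid 82.19046000824612 78.02916865471178
yaw -20.9389413441404
hole px (np.float64(320.03840630241467), np.float64(221.94930947600415))
```

View pics/holes.png

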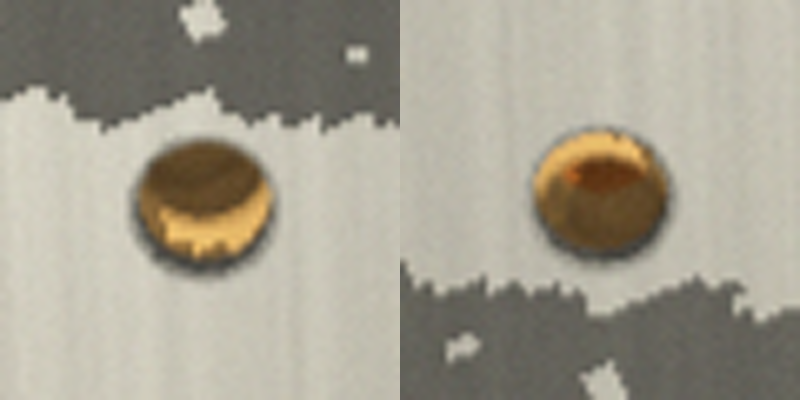

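View pics/blk2.png

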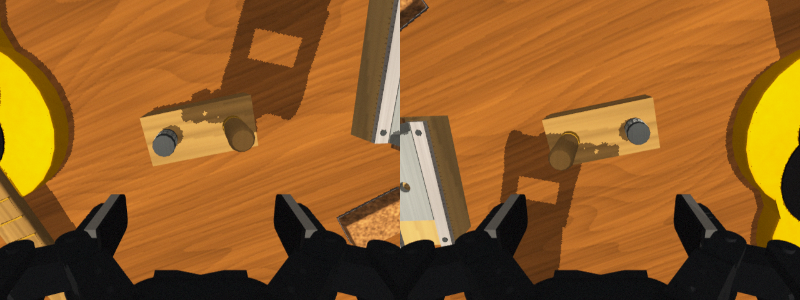

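The crop confirms the large jig: the slide's hole is at A px about (321.7,219.6) and B px about (320,220), with the bed hole offset beneath it. In the block view the wooden drift top is at A px about (389,227) and the dark bolt top at about (261,237). Next I'll locate both tops from depth-masked discs.

```bash
python3 - <<'E'
from h import *
import pickle
L=lambda n:pickle.load(open(n+'.pkl','rb'))
A,B,C,D=map(L,('bedA','bedB','blkA','blkB'))
o=np.array([529.87,10.5]);y=np.radians(-20.35);ex=np.array([np.cos(y),np.sin(y)]);ey=np.array([-ex[1],ex[0]])
for c,u,v in((A,321.7,219.6),(B,320,220.3)):
    p=onplane(c,u,v,58)[:2]; print('slide hole',p,'in bed',(p-o)@ex,(p-o)@ey)
for n,c,ds,bs in(('A',C,(389,227),(261,237)),('B',D,(258,253),(379,211))):
    P=cloud(c)
    for nm,s,z in(('drift',ds,145),('bolt',bs,100)):
        m=np.zeros((480,640),np.uint8);m[s[1]-35:s[1]+35,s[0]-35:s[0]+35]=1
        m&=(abs(P[...,2]-z)<4).astype(np.uint8)
        k,l,st,ce=cv2.connectedComponentsWithStats(m);i=1+st[1:,4].argmax()
        cs,_=cv2.findContours((l==i).astype(np.uint8),0,2);(cu,cv_),r=cv2.minEnclosingCircle(cs[0])
        print(n,nm,ce[i].round(1),st[i,2:].tolist(),(cu,cv_,r),'diam mm',2*r*(c['t'][2]-z)/c['f'],onplane(c,*ce[i],z).round(2),np.nanmean(P[l==i][:,2]))
E
```

```text
slide hole [534.1025602    9.18353693] in bed 4.426193693095103 0.2375925521895213
slide hole [534.68486104   8.38340059] in bed 5.2504013057276016 -0.3101064968482948
A drift [387.1 223. ] [40, 37, 1107] (387.0492858886719, 222.73239135742188, 20.062774658203125) diam mm 24.83937051299552 [ 505.58 -244.38  145.  ] 144.15473375591213
A bolt [261.5 232.4] [36, 36, 1007] (261.5465087890625, 232.1976776123047, 18.300260543823242) diam mm 26.765181588715695 [ 489.27 -331.97  100.  ] 99.4613464131698
B drift [256.5 254.1] [38, 37, 1026] (256.5, 254.0, 18.848176956176758) diam mm 23.33752432091936 [ 508.34 -245.3   145.  ] 144.13783130061486
B bolt [381.4 213.1] [38, 37, 1042] (381.3793029785156, 213.20689392089844, 18.65986442565918) diam mm 27.29302965267077 [ 491.27 -332.52  100.  ] 99.4516935104721
```

```bash
cat >> h.py <<'E'
Q=yawq(159.65); o=np.array([529.87,10.5]); y_=np.radians(-20.35); ex=np.array([np.cos(y_),np.sin(y_)]); ey=np.array([-ex[1],ex[0]])
drift=np.array([507.1,-244.5]); bolt=np.array([490.2,-332.5])
def st(l=''):
    s=bot.read_state(); f=np.array(s['ft_force']); print(l,round(s['clock'],1),np.round(s['ee_pos'],2),'f bed xyz',(f[:2]@ex).round(1),(f[:2]@ey).round(1),f[2].round(1),'w',round(s['grip_width'],1),'g',round(s['grip_force'],1),'M',np.round(s['moment'],2)); return s
E
python3 - <<'E'
from h import *
bot.move_gripper(60)
bot.move_to([*drift,215],Q)
bot.servo_line([*drift,108],Q,speed=120); st('down')
bot.move_gripper(20,60); st('grip')
bot.servo_line([*drift,112],speed=20); st('lift')
bot.servo_line([*drift,190],speed=120); st('up')
c=cam('wrist');cv2.imwrite('pics/held.png',c['image'])
E
```

```text
down 12.0 [ 507.45 -244.75  108.83] f bed xyz -0.1 -0.2 0.1 w 59.8 g 0.0 M [0.04 0.02 0.03]
grip 12.4 [ 507.37 -244.54  108.7 ] f bed xyz -0.9 0.6 5.2 w 27.0 g 58.8 M [ 0.26  0.22 -0.02]
lift 12.7 [ 507.03 -244.48  111.92] f bed xyz -0.8 -0.0 -2.4 w 26.7 g 59.0 M [0.   0.03 0.  ]
up 13.5 [ 506.77 -244.35  189.14] f bed xyz 0.3 0.9 -2.7 w 26.6 g 59.1 M [-0.03 -0.    0.01]
```

View pics/held.png

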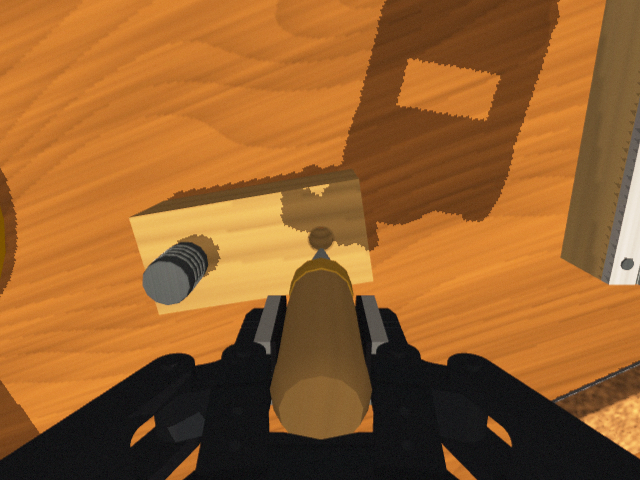

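Held: the drift is centred between the pads, with its tip at px (321,250) and the empty block hole at (321,238). Next I'll hover over the bed and check the tip against the hole.

```bash
python3 - <<'E'
from h import *
import pickle
c=cam('wrist'); t=bot.read_state()['ee_pos']; p=onplane(c,321,251,t[2]-100); print('tip-tcp',(p-t).round(2),'hole0',onplane(c,320.5,238,60))
e=o+2.4*ex
bot.move_to([*e,190],Q); bot.servo_line([*e,166],speed=60); bot.dwell(.2); st('hover')
c=cam('wrist');pickle.dump(c,open('hov.pkl','wb'))
u,v=map(int,proj(c,[*e,58])); print(u,v)
cv2.imwrite('pics/hov.png',cv2.resize(c['image'][v-50:v+50,u-60:u+60],(720,600),interpolation=cv2.INTER_CUBIC))
E
```

```text
tip-tcp [  -0.77    0.67 -100.  ] hole0 [ 506.16843987 -244.06628549   60.        ]
hover 15.4 [532.26   9.65 166.31] f bed xyz 0.0 0.2 -2.5 w 26.7 g 59.1 M [ 0.09 -0.05 -0.  ]
320 247
```

View pics/hov.png

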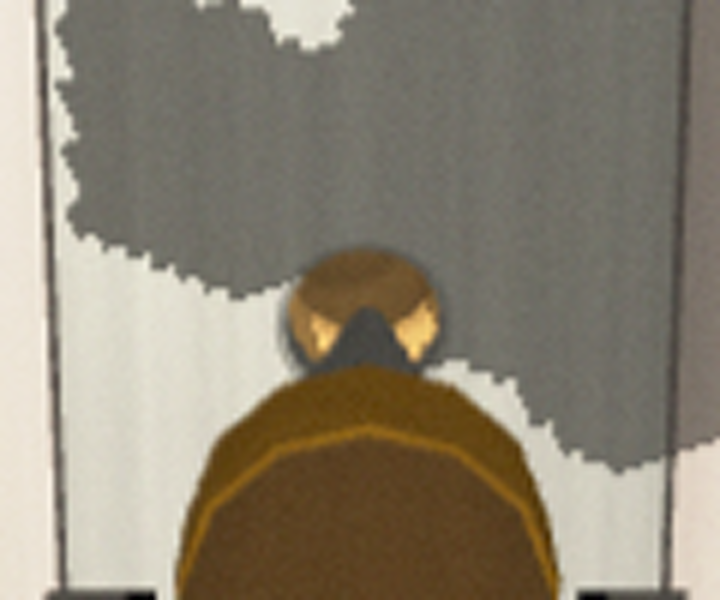

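The tip hovers over the overlap of the two holes, about 2.3 mm toward −x of the slide-hole centre after parallax, as intended. I'll press down in steps, yielding to lateral force.

```bash
cat >> h.py <<'E'
def press(xb,yb,zs,xgoal,fz=35,k=0.08,speed=25,z0=150,z1=118):
    """step down; xb,yb TCP in bed axes; blend x from start to goal between z0 and z1; yield to lateral force"""
    xs=xb; ax=ay=0.
    for z in zs:
        a=np.clip((z0-z)/(z0-z1),0,1); xt=xs+a*(xgoal-xs)+ax; yt=yb+ay
        hit=bot.servo_line([*(o+xt*ex+yt*ey),z],Q,speed=speed,until_force=fz)
        s=st(f'{z} {xt:.2f} {yt:.2f} {hit}'); f=np.array(s['ft_force'])[:2]; fx,fy=f@ex,f@ey
        if abs(fx)>3: ax+=np.clip(k*fx,-.6,.6)
        if abs(fy)>3: ay+=np.clip(k*fy,-.6,.6)
        if hit: break
E
python3 - <<'E'
from h import *
press(2.4,-.3,[156,148,142,136,130],0.)
E
```

```text
156 2.40 -0.30 False 16.0 [532.     9.38 155.91] f bed xyz -0.3 0.1 -2.7 w 27.0 g 59.1 M [-0.01  0.03  0.01]
148 2.25 -0.30 False 16.5 [531.83   9.45 147.86] f bed xyz -0.1 -0.1 -2.4 w 26.7 g 59.1 M [-0.03 -0.   -0.01]
142 1.80 -0.30 False 16.9 [531.45   9.59 141.88] f bed xyz -0.7 0.6 -2.9 w 26.8 g 59.1 M [-0.   -0.05  0.04]
136 1.35 -0.30 False 17.2 [531.28   9.65 135.94] f bed xyz 5.0 0.0 -3.5 w 26.8 g 59.1 M [-0.38 -1.04 -0.02]
130 1.30 -0.30 False 17.6 [531.06   9.76 129.83] f bed xyz 5.0 -0.5 -1.0 w 26.6 g 59.1 M [-0.32 -1.16  0.01]
```

```bash
sed -i 's/abs(fx)>3/abs(fx)>7/' h.py; python3 - <<'E'
from h import *
press(1.1,-.3,[126,122,118,115,112,109,107.5],0.,z0=130)
E
```

```text
126 0.73 -0.30 False 17.9 [530.35   9.99 125.67] f bed xyz 4.1 0.6 -4.0 w 26.5 g 59.2 M [-0.22 -1.14 -0.03]
122 0.37 -0.30 False 18.2 [529.95  10.15 121.62] f bed xyz 5.4 1.3 -3.8 w 26.7 g 59.2 M [-0.23 -1.14  0.01]
118 0.00 -0.30 False 18.6 [529.56  10.3  117.56] f bed xyz 5.3 0.9 -4.3 w 26.8 g 59.2 M [-0.16 -1.12  0.04]
115 0.00 -0.30 False 18.8 [529.53  10.26 114.56] f bed xyz 5.0 1.1 -5.4 w 27.2 g 59.2 M [-0.13 -1.05  0.03]
112 0.00 -0.30 False 19.1 [529.61  10.24 111.68] f bed xyz 4.4 0.2 -4.8 w 26.4 g 59.2 M [-0.19 -0.99 -0.05]
109 0.00 -0.30 False 19.4 [529.65  10.22 108.75] f bed xyz 4.2 -0.2 -4.9 w 26.7 g 59.2 M [-0.21 -0.92 -0.03]
107.5 0.00 -0.30 False 19.6 [529.71  10.23 107.43] f bed xyz 2.8 -0.3 -3.2 w 26.7 g 59.2 M [-0.13 -0.79 -0.02]
```

```bash
python3 - <<'E'
from h import *
bot.dwell(.3); s=st('pressed'); p=s['ee_pos']
bot.servo_line([p[0],p[1],130],Q,speed=50); st()
bot.servo_line([p[0],p[1],195],Q,speed=120)
D=np.array([507.1,-244.5])
bot.move_to([*D,190],Q); bot.servo_line([*D,165],Q,speed=80)
a=np.zeros(2)
for z in [152,140,130,122,115,110,108.5]:
    hit=bot.servo_line([*(D+a),z],Q,speed=40,until_force=20); s=st(f'{z} {hit}'); f=np.array(s['ft_force'])[:2]
    a+=np.clip(.08*f*(abs(f)>3),-.6,.6)
    if hit: break
E
```

```text
pressed 19.9 [529.72  10.25 107.43] f bed xyz 3.9 1.8 -4.0 w 26.9 g 59.2 M [-0.18 -0.76  0.03]
 20.5 [529.43  10.32 130.  ] f bed xyz -0.0 -0.5 -2.4 w 26.3 g 59.3 M [-0.03  0.02  0.01]
152 False 23.1 [ 507.08 -244.54  151.87] f bed xyz 0.3 -0.3 -1.4 w 26.6 g 59.3 M [ 0.03 -0.03  0.  ]
140 False 23.6 [ 507.04 -244.48  139.77] f bed xyz 0.3 0.4 -1.8 w 26.6 g 59.3 M [0.02 0.01 0.03]
130 False 24.0 [ 507.01 -244.45  129.72] f bed xyz 0.5 -0.1 -1.7 w 26.7 g 59.3 M [ 0.01  0.06 -0.01]
122 False 24.3 [ 507.   -244.42  121.68] f bed xyz -0.4 -0.7 -2.1 w 26.7 g 59.3 M [-0.01  0.01 -0.  ]
115 False 24.7 [ 506.99 -244.46  114.7 ] f bed xyz 0.5 -1.0 -2.1 w 26.7 g 59.3 M [-0.    0.01 -0.01]
110 False 24.9 [ 506.98 -244.43  109.71] f bed xyz 0.8 1.0 -1.9 w 26.8 g 59.3 M [0.01 0.03 0.  ]
108.5 False 25.2 [ 507.27 -244.57  108.72] f bed xyz 0.4 -0.1 0.1 w 26.7 g 59.8 M [-0.05 -0.14 -0.04]
```

```bash
python3 - <<'E'
from h import *
D=[507.1,-244.5]
bot.move_gripper(60); bot.servo_line([*D,215],Q,speed=150)
b=bolt
bot.move_to([*b,170],Q); bot.servo_line([*b,84],Q,speed=100); st('down')
bot.move_gripper(20,60); st('grip')
bot.servo_line([*b,88],speed=20); st('lift')
bot.servo_line([*b,175],speed=120); st('up')
e=o+np.array([0,0]); bot.move_to([*e,165],Q); bot.servo_line([*e,137],Q,speed=80); bot.dwell(.2); st('hover')
c=cam('wrist');u,v=map(int,proj(c,[*e,58])); print(u,v)
cv2.imwrite('pics/hov2.png',cv2.resize(c['image'][v-50:v+50,u-60:u+60],(720,600),interpolation=cv2.INTER_CUBIC))
c=cam('top');cv2.imwrite('pics/top2.png',c['image'])
E
```

```text
down 28.0 [ 490.51 -332.68   84.71] f bed xyz 0.2 -0.3 0.4 w 60.0 g 0.0 M [0.02 0.01 0.01]
grip 28.4 [ 490.38 -332.67   84.65] f bed xyz -1.6 -0.5 6.7 w 26.5 g 58.8 M [0.13 0.26 0.04]
lift 28.7 [ 490.14 -332.44   87.9 ] f bed xyz 0.2 -0.1 -2.5 w 26.5 g 59.0 M [-0.04 -0.04  0.04]
up 29.6 [ 489.91 -332.31  174.14] f bed xyz -0.1 0.1 -2.6 w 26.6 g 59.0 M [-0.03  0.    0.05]
hover 31.6 [530.08  10.47 137.47] f bed xyz 0.2 -0.2 -1.4 w 26.6 g 60.3 M [ 0.   -0.03 -0.02]
320 263
```

View pics/hov2.png

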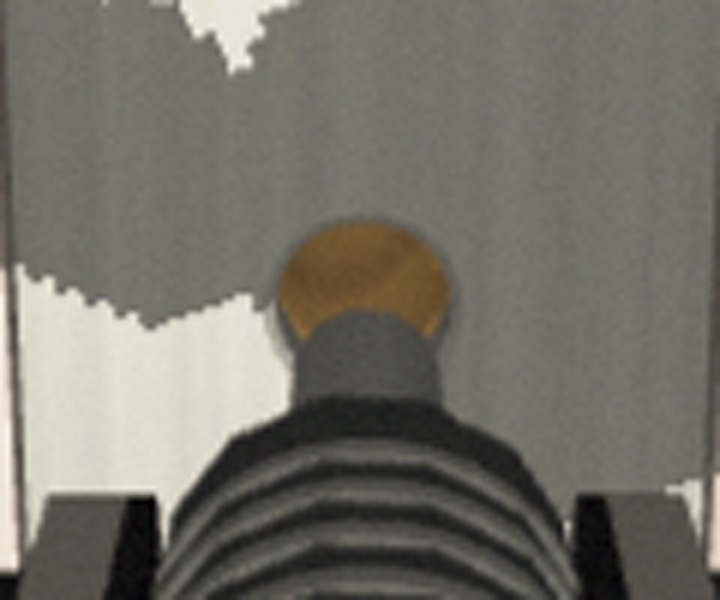

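The bolt tip hovers over the now-aligned holes: hole centre at crop (364,300), with the tip about 40 px below it, which is roughly what parallax predicts. I'll insert it.

```bash
python3 - <<'E'
from h import *
X=o-.2*ex-.2*ey; a=np.zeros(2)
for z in [128,120,112,104,96,90,86,84,82]:
    hit=bot.servo_line([*(X+a),z],Q,speed=30,until_force=12); s=st(f'{z} {hit}'); f=np.array(s['ft_force'])[:2]
    a+=np.clip(.1*f*(abs(f)>1.5),-.6,.6)
    if hit: break
E
```

```text
128 False 32.1 [529.55  10.38 127.77] f bed xyz 0.3 0.0 -2.2 w 26.3 g 60.3 M [ 0.01 -0.02 -0.02]
120 False 32.5 [529.55  10.38 119.81] f bed xyz 0.2 -0.0 -1.8 w 26.5 g 60.3 M [ 0.01 -0.06  0.02]
112 False 33.0 [529.56  10.4  111.84] f bed xyz 0.3 -0.1 -2.2 w 26.4 g 60.3 M [-0.02 -0.03  0.02]
104 False 33.4 [529.53  10.39 103.81] f bed xyz 0.6 -0.5 -2.8 w 26.8 g 60.3 M [-0.   -0.02  0.01]
96 False 33.8 [529.55  10.38  95.83] f bed xyz -0.7 -0.6 -1.7 w 26.5 g 60.3 M [-0.01  0.   -0.  ]
90 False 34.1 [529.52  10.39  89.78] f bed xyz 0.5 1.0 -3.0 w 26.5 g 60.3 M [-0.04 -0.01 -0.01]
86 False 34.4 [529.51  10.39  85.79] f bed xyz -0.7 -0.8 -1.8 w 26.6 g 60.3 M [ 0.01  0.02 -0.01]
84 False 34.7 [529.56  10.4   83.91] f bed xyz -0.3 0.8 -1.8 w 26.9 g 60.3 M [-0.02  0.    0.01]
82 False 34.9 [530.11  10.31  82.65] f bed xyz -0.5 -0.1 4.7 w 26.8 g 61.2 M [-0.09  0.09 -0.06]
```

```bash
python3 - <<'E'
from h import *
import pickle
bot.move_gripper(60); p=bot.read_state()['ee_pos']
bot.servo_line([p[0],p[1],230],Q,speed=120); bot.dwell(.2); st('up')
A=pickle.load(open('bedA.pkl','rb')); c=cam('wrist'); P=cloud(c)
m=(abs(P[...,2]-98)<5)&(np.hypot(P[...,0]-o[0],P[...,1]-o[1])<30); v,u=np.nonzero(m)
q=onplane(c,u.mean(),v.mean(),98)[:2]-o; print('bolt top bed xy',q@ex,q@ey,'z',np.nanmean(P[m][:,2]),m.sum())
cv2.imwrite('pics/end_w.png',c['image'])
bot.move_to([430,150,280],Q)
c0=pickle.load(open('top0.pkl','rb'))['image'];t=cam('top'); P=cloud(t); ds=P[271,487];print('drift top',ds)
s=cam('scene'); s0=cv2.imread('pics/scene0.png')
cv2.imwrite('pics/end.png',np.hstack([cv2.resize(c['image'],(400,300)),cv2.resize(s['image'][130:430,60:460],(400,300))]))
E
```

```text
up 36.9 [529.52  10.42 229.57] f bed xyz 0.5 -0.4 -0.8 w 60.0 g 0.0 M [0.   0.01 0.04]
bolt top bed xy -1.048585715485884 -0.11826876566163932 z 97.38099146259246 1320
drift top [ 511.30340123 -242.37850791  144.32861355]
```

View pics/end.png

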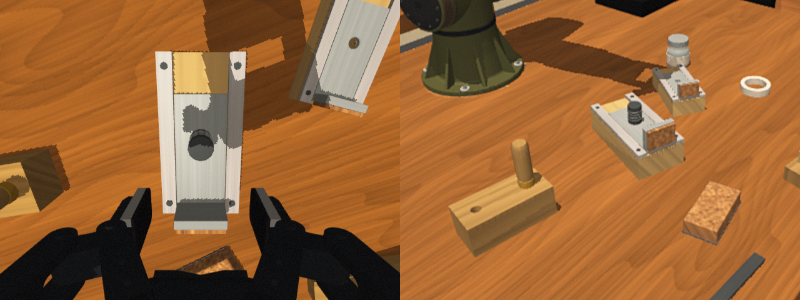

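The bolt sits upright and flush in the slide, top at 97.4 mm (98 expected). The drift stands in the tool block, top at 144.3 mm (145 expected). The jar, tape and sanding block look undisturbed.

```bash
python3 -c "
from rig import bot
print(bot.finish_job())"
```

```text
the job is handed in; nothing more can be done
None
```

I handed the job in at about 38 s of the 72 s allowed: the drift drew the holes into line and stands back in the tool block, the bolt is seated on the slide, and the bystanders look unmoved; no verdict came back.

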